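Right the toppled zoom eyepiece and cover its lens

ROBOT

A 7-joint arm with a two-finger parallel gripper is mounted at the origin on the work surface. World frame = base frame: x ahead of the robot, y to its left, z up, the work surface at z = 0. Lengths are in m, angles in rad, forces in N, time in s.
With the tool pointing down it reaches from about 0.4 to 0.85 m from the base axis. Payload 10.4 kg.
Tool frame: the origin (TCP) lies midway between the tips of the shut fingers; the grasp point (between the pads) lies 19 mm behind it; z points along the fingers, y is the line along which they close (so a half turn about z gives the same grasp; the last joint's range is limited). The gripper opens to 85 mm and grips with 20 to 120 N. Pads are 22 mm wide; open, the fingers measure 114 mm over their backs; the gripper's body (76 mm by 85 mm) begins 54 mm behind the grasp point. The pads swing forward as they close: fully open they stand 13 mm farther back than shut.
Start: joints at [-1.278, 0.332, -0.065, 1.46, 0.022, 1.35, -0.088], TCP at [0.194, 0.594, 0.231] pointing down, gripper open.
Joint ranges: [-2.6, 2.6], [-0.5, 2.12], [-1.47, 1.34], [0.16, 2.42], [-1.27, 4.41], [0.06, 2.06], [-2.6, 2.6]. Speed limits (rad/s): [2.22, 2.22, 2.79, 2.79, 3.14, 3.14, 3.14].

INTERFACE

Orientations are given as [roll, pitch, yaw] about the fixed x, y, z axes, in that order (R = Rz(yaw) Ry(pitch) Rx(roll)).
In Python, from plant import get_obs, snapshot, finish_job gives the robot as it stands.
- The arm moves only by the shell command python3 -m creep 'ROWS' [FORCE]. ROWS is JSON, a list of rows, each a list of 7 numbers: the shift along the tool's x, y, z in units of 800 mm (1.0 is 800 mm), then the turn, a rotation vector about the tool's x, y, z in units of 90 degrees (1.0 is 90 degrees), then the closure, from -1 (fully open) to 1 (shut). A call has exactly 8 rows; each row is the pose to reach, as a shift and turn from the pose commanded when the call began, along the tool's axes at that moment; what a row does not reach only later rows make up. A row lasts 1/8 s, in which the tool goes at most 62.5 mm and 10.7 degrees, less where a joint would pass 70% of its speed; a pose out of reach is approached as far as the arm can. A call with a number of a shift or a turn outside -1 to 1 is refused whole. A call with a gripper value outside its range is refused whole. The fingers move at their own pace and stop on an object; FORCE is the grip in N (left out, the last holds). Time passes only in rows, so rows that repeat a pose let the fingers close, or fill a call up. It gives the time, the measured TCP pose, the force, the opening and the grip force at its end, in the units of the state.
- get_obs(): the state, without advancing time (a new reading comes with each control period).
- snapshot(name): name is "scene" or "top"; returns a dict with "img" (420x560x3 uint8, red, green, blue), "z_map" (420x560 float32, m along the optical axis (not along the pixel's ray), 0 where there is no reading), "K" (3x3 intrinsics, pixels), "R" (3x3) and "t" (3): a world point X has camera coordinates R X + t. Camera axes: x right, y down, z forward; pixel columns grow to the right and rows downward; lengths in m; the calibration is good to about 2 mm. A picture is of the moment at which its call begins.
- finish_job(): hands the job in; it is judged then, once.
The state is a dict: "time": time; "q": joint angles; "qd": joint speeds; "effort": joint torques, N m; "ee_pos": TCP position; "tcp_rot": TCP orientation; "ft_force": force on the tool from outside, world axes, zero at the start; "wrist_torque": the same for the moment, N m; "grip_width": finger opening in m; "gripper_force": force on a finger pad.
Only numpy, scipy, OpenCV 4.12 (cv2) and the standard library are available. Lean on these libraries where they do the work, as an engineer would, in place of code of your own. Each camera call takes 0.05 s, during which the arm holds its last target. There are 200 camera calls.

TASK

The silver zoom eyepiece has fallen over on the grey shelf. Stand it upright on the shelf, on its wide octagonal metal foot, without dropping it; then take the dust cap (the flat disc with a knob) from the pocket tray and lay it flat, knob up, over the eyepiece's top lens so that the lens is fully covered. Leave the other things on the shelf and in the tray where they are.

Things in the scene. Friction and masses are not known exactly. Their poses are not given: they have to be found in the camera images.
- eyepiece: Silver zoom eyepiece, 102 mm long, 0.35 kg, lying level, eye end roughly to the left (+y). Origin: centre of the foot's underside; own z runs along its axis to the eye end. Along z: octagonal foot 58 mm across flats, 0 to 30 mm; round waist 38 mm in diameter (grip here), 30 to 90; flat-topped rubber eyecup 58 mm in diameter, 90 to 102. Heavy foot: centre of mass about 30 mm from the underside.
- eye_lens (a point): Centre of the eye lens (a 20 mm disc flush in the flat top of the eyecup), on the eyepiece's axis 102 mm from the foot's underside.
- dust_cap: Black plastic dust cap: flat disc 42 mm in diameter, 5 mm thick, with a round knob on top, 14 mm in diameter and 20 mm tall (25 mm in all). Origin: centre of the disc's underside; z up through the knob. It lies knob up in one of the three pockets of the tray, which one varies.
- pocket_tray: Fixed white tray, 78 x 222 mm, 14 mm high, walls and floor 5 mm, three pockets in a row along its y axis, each about 68 mm square inside. Origin: centre of its underside, on the shelf.
- shelf: Fixed grey polymer slab, 500 mm (x) by 960 mm (y), 20 mm thick, on the table: its top is the surface on which everything stands, 20 mm above the origin (centre of its underside).
- lock_nut: Steel stepped nut, 32 mm in diameter, 14 mm high, in another pocket; leave it. Origin: centre of its underside.
- filter_cell: Dark steel ring, 40 mm outside diameter, 8 mm high, in another pocket; leave it. Origin: centre of its underside.
- short_eyepiece: Short dark eyepiece standing upright, 42 mm in diameter, 50 mm high; leave it. Origin: centre of its underside.
- t_adapter: Brass T-adapter, an open stepped tube 52 mm in diameter, 26 mm high; leave it. Origin: centre of its underside.
- collimation_cap: Stepped collimation cap, 42 mm in diameter, 26 mm high; leave it. Origin: centre of its underside.
- driver: Screwdriver 160 mm long lying along its x axis; leave it.
Mind the look-alikes: they are no part of the job. There is more than one size of the dust_cap; the job needs the smallest. Several things have the shape of the eyepiece; the one meant has the colours described above.

How it is judged:
On the way:
1. the zoom eyepiece stands upright on the shelf on its foot, released (angle between eyepiece's own z axis and vertical below 0.1 rad and height (world z) of eyepiece between 0.014 and 0.026 m and contact force between the fingers and eyepiece below 0.1 N and linear speed of eyepiece below 0.03 m/s and angular speed of eyepiece below 0.3 rad/s), for 0.3 s.
At the end, for the whole second after the job is handed in: The zoom eyepiece stands on its foot on the shelf (within 0.1 rad of upright, foot within 6 mm of shelf height), and the dust cap lies flat and knob up (within 0.12 rad) on top of its eyecup, centred within 11 mm of the lens so that it covers it; both at rest and released (all of step 1 and horizontal distance between dust_cap and eye_lens below 0.011 m and z of dust_cap in the frame of eyepiece between 0.098 and 0.106 m and angle between dust_cap's own z axis and vertical below 0.12 rad and linear speed of dust_cap below 0.03 m/s and contact force between the fingers and dust_cap below 0.1 N); the robot touches nothing.
It fails at once if the zoom eyepiece is dropped: it moves faster than 0.8 m/s while not held (linear speed of eyepiece above 0.8 m/s and contact force between the fingers and eyepiece below 0.1 N).
It fails at once if another thing on the shelf or in the tray is moved more than 30 mm (distance of any of short_eyepiece, t_adapter, collimation_cap, driver, lock_nut, filter_cell from where it was at the start of the episode above 0.03 m).
It fails at once if the standing short eyepiece is tipped over (angle between short_eyepiece's own z axis and vertical above 0.5 rad).
It also fails if it takes over 61 s, if anything falls off the work surface, if the arm or the gripper's body presses on something with over 40 N, if the wrist force passes 120 N, or if a joint passes its speed limit or range.

## Working session

There is one attempt and no reset: what is moved stays moved. The work goes in short steps, Python scripts to look and compute and a shell command to move; the robot and the scene stay as the last step left them, time stands still between calls to the robot, and variables do not carry over. Pictures are saved under pics/ and viewed, at most 10 in all, crops included, and the job is handed in when it is done.

```bash
ls; mkdir -p pics; cat > h.py <<'E'
import numpy as np, cv2
from plant import get_obs, snapshot
from scipy.spatial.transform import Rotation as Ro
def cloud(s):
    z=s["z_map"];K=s["K"];v,u=np.mgrid[:z.shape[0],:z.shape[1]]
    c=np.stack([(u-K[0,2])/K[0,0]*z,(v-K[1,2])/K[1,1]*z,z],-1)
    P=(c-s["t"])@s["R"]; P[z==0]=np.nan
    return P
def ray(s,u,v,h):
    d=np.linalg.inv(s["K"])@[u,v,1]; d=s["R"].T@d; o=-s["R"].T@s["t"]
    return o+d*(h-o[2])/d[2]
def proj(s,X):
    c=s["K"]@(s["R"]@np.array(X)+s["t"]); return c[:2]/c[2]
E
python3 - <<'E'
from h import *
o=get_obs();print({k:np.round(v,3) for k,v in o.items()})
for n in("scene","top"):
    s=snapshot(n);cv2.imwrite(f"pics/{n}0.png",s["img"][:,:,::-1]);np.savez(f"{n}0.npz",**s)
    print(n,-s["R"].T@s["t"],s["K"][0,0]); 
    P=cloud(s);print(np.nanmin(P.reshape(-1,3),0),np.nanmax(P.reshape(-1,3),0))
E
```

```text
pics
{'time': np.float64(0.0), 'q': array([-1.278,  0.333, -0.065,  1.461,  0.022,  1.35 , -0.089]), 'qd': array([-0.   ,  0.001,  0.   , -0.   ,  0.   , -0.001, -0.   ]), 'effort': array([-1.0000e-03, -6.2545e+01,  4.9000e-02, -3.9159e+01,  1.6000e-02,
        1.0000e-02,  0.0000e+00]), 'ee_pos': array([0.194, 0.594, 0.231]), 'tcp_rot': array([-3.14 ,  0.   ,  2.826]), 'ft_force': array([ 0.233, -0.497, -0.16 ]), 'wrist_torque': array([-0.008,  0.019,  0.031]), 'gripper_force': np.float64(0.0), 'grip_width': np.float64(0.086)}
scene [ 1.02581639 -0.70562887  0.6752541 ] 393.46484905091654
[-2.28413621 -0.78893775 -0.77657466] [1.32838923 2.14507206 0.47000789]
top [ 0.32950315 -0.0866818   1.03012357] 414.4051729378488
[ 0.00497602 -1.465496   -0.77118321] [1.67170918 1.22045874 0.21953027]
```

View pics/scene0.png

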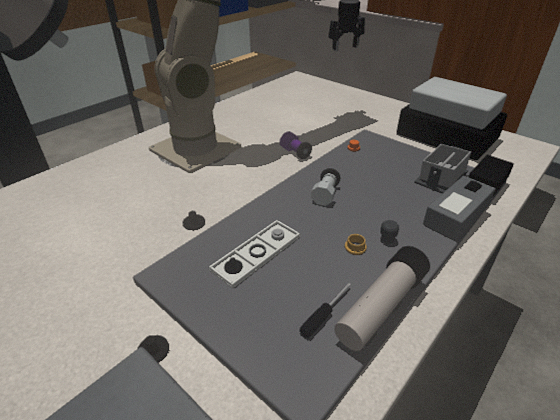

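View pics/top0.png

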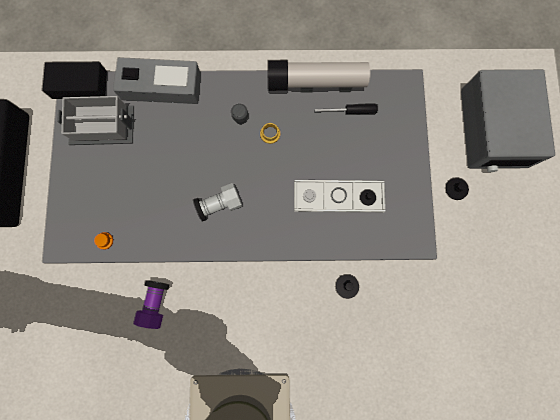

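Candidates in the top view:
- **Eyepiece:** the silver one at (218,202), chosen by colour. The purple look-alike on the table is at (152,303).
- **Caps:** the one in the tray pocket at (368,197), chosen because it is small and in the tray. The larger caps on the table are at (347,286) and (457,188).

Tray neighbours are the nut at (309,196) and the ring at (339,196). Next I measure, with one close crop to check.

```bash
python3 - <<'E'
from h import *
S={n:dict(np.load(f"{n}0.npz")) for n in("scene","top")}
crop=[]
t=S["top"];s=S["scene"]
a=cv2.resize(t["img"][170:235,180:400],None,fx=3.6,fy=3.6,interpolation=2)
b=cv2.resize(s["img"][160:285,200:350],None,fx=2.7,fy=2.7,interpolation=2)
im=np.zeros((a.shape[0]+b.shape[0],max(a.shape[1],b.shape[1]),3),np.uint8);im[:a.shape[0],:a.shape[1]]=a;im[a.shape[0]:,:b.shape[1]]=b
cv2.imwrite("pics/crop0.png",im[:600,:,::-1])
for n,q in S.items():
    P=cloud(q)
    m=(P[...,0]>.3)&(P[...,0]<.9)&(abs(P[...,1])<.45)&(P[...,2]<.04)
    shelf=np.nanmedian(P[m][:,2]);print(n,"shelf z",shelf)
    m=(P[...,2]>shelf+.006)&(P[...,2]<.15)&(P[...,0]>.25)&(P[...,0]<.95)&(abs(P[...,1])<.5)
    k,lab,st,c=cv2.connectedComponentsWithStats(m.astype(np.uint8))
    for i in range(1,k):
        if st[i,4]<40: continue
        Q=P[lab==i];print(n,np.round(c[i]),st[i,4],"mid",np.round((Q.max(0)+Q.min(0))/2,3),"ext",np.round(np.ptp(Q,axis=0),3),"zmax",np.round(np.percentile(Q[:,2],98),4),"rgb",np.median(q["img"][lab==i],0))
        if abs(st[i,4])>200 and np.hypot(*(c[i]-([218,202] if n=="top" else [325,188])))<20:
            X=Q; mu=X[:,:2].mean(0);w,V=np.linalg.eigh(np.cov((X[:,:2]-mu).T));d=V[:,1]*np.sign(V[1,1])
            p=(X[:,:2]-mu)@d;l=(X[:,:2]-mu)@[-d[1],d[0]]
            print("  axis",d,np.degrees(np.arctan2(d[1],d[0])),"mu",mu,p.min(),p.max())
            for e in np.arange(-.06,.06,.01):
                k2=(p>e)&(p<=e+.01)
                if k2.sum()>3: print("   ",round(e,3),k2.sum(),np.round([l[k2].min(),l[k2].max(),X[k2,2].max(),X[k2,2].min()],4),q["img"][lab==i][k2].mean())
    g=q["img"].max(2)
    mm=m&(g<70)&(P[...,0]<.62)&(P[...,0]>.4)&(P[...,1]<-.2) if n=="top" else m&(g<70)&(P[...,0]<.62)&(P[...,1]<-.2)
    Q=P[mm]; print(n,"dark cap",len(Q),Q[:,:2].mean(0),(Q.max(0)+Q.min(0))/2,np.ptp(Q,axis=0),"knob",Q[Q[:,2]>shelf+.022].mean(0) if (Q[:,2]>shelf+.022).any() else 0, Q[:,2].max())
E
```

```text
scene shelf z 0.019519761762167825
scene [296. 143.] 319 mid [0.294 0.2   0.042] ext [0.088 0.073 0.033] zmax 0.0573 rgb [65. 56. 67.]
scene [353. 144.] 100 mid [0.434 0.324 0.037] ext [0.04  0.039 0.022] zmax 0.0472 rgb [124.  76.  47.]
scene [460. 187.] 5130 mid [0.783 0.296 0.062] ext [0.204 0.389 0.072] zmax 0.091 rgb [60. 60. 60.]
scene [325. 186.] 694 mid [0.523 0.051 0.053] ext [0.087 0.114 0.054] zmax 0.0781 rgb [84. 85. 84.]
  axis [-0.33552085  0.94203278] 109.60421367357466 mu [0.5285936  0.03781075] -0.03889628355870084 0.07032911122879107
    -0.04 303 [-0.0276  0.0302  0.0794  0.0256] 87.43234323432343
    -0.03 46 [-0.027   0.0306  0.0789  0.0412] 141.2753623188406
    -0.02 52 [-0.0268  0.0306  0.0793  0.0435] 142.84615384615384
    -0.01 30 [-0.0265  0.0296  0.0795  0.0376] 135.16666666666666
    0.01 19 [-0.0146  0.0143  0.0679  0.0553] 140.31578947368422
    0.02 26 [-0.0153  0.0195  0.0683  0.0482] 144.6153846153846
    0.03 30 [-0.0142  0.0201  0.0688  0.0504] 138.76666666666668
    0.04 28 [-0.0148  0.02    0.0692  0.047 ] 105.45238095238095
    0.05 131 [-0.023
[... 2222 characters left out ...]
9  0.0483] 156.5392156862745
    0.03 67 [-0.0205  0.0153  0.0727  0.0475] 154.4228855721393
    0.04 117 [-0.0307  0.0253  0.0804  0.0359] 34.24501424501425
    0.05 33 [-0.0289  0.0247  0.0807  0.0581] 53.41414141414141
top [103. 240.] 237 mid [0.432 0.328 0.038] ext [0.039 0.036 0.024] zmax 0.0492 rgb [209. 115.   0.]
top [152. 300.] 710 mid [0.293 0.206 0.044] ext [0.085 0.075 0.037] zmax 0.0599 rgb [62. 34. 74.]
top [348. 286.] 57 mid [ 0.316 -0.258  0.033] ext [0.019 0.018 0.014] zmax 0.0393 rgb [49. 46. 46.]
top dark cap 215 [ 0.53065384 -0.30780405] [ 0.53281226 -0.28792656  0.0396467 ] [0.04351086 0.12279199 0.0282322 ] knob [ 0.53067384 -0.31319296  0.04875679] 0.053762795837262914
```

View pics/crop0.png

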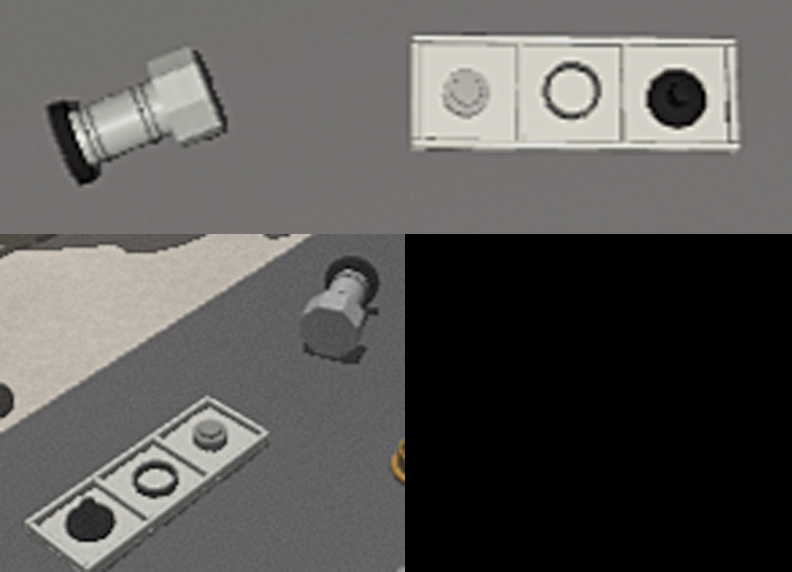

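The crop confirms a silver eyepiece with its foot to the right and black eyecup to the left, and a black knobbed cap in the right-hand pocket. Both views agree to 3–5 mm: axis azimuth about 111.7°, foot underside about (0.538,0.004), axis height 0.049, cap about (0.534,-0.314) with its knob top at 0.05.

Plan: grasp the waist at z=55 mm with the hand tilted 30° over the eye end. That leaves the hand 30° above horizontal once the eyepiece is upright.

```bash
cat >> h.py <<'E'
def axes(x,z):
    x=np.array(x,float);z=np.array(z,float);z/=np.linalg.norm(z);x-=z*(x@z);x/=np.linalg.norm(x)
    return np.stack([x,np.cross(z,x),z],1)
def units(p,R,p0=None,R0=None):
    o=get_obs()
    p0=np.array(o["ee_pos"]) if p0 is None else p0
    R0=Ro.from_euler("xyz",o["tcp_rot"]).as_matrix() if R0 is None else R0
    return np.round(R0.T@(np.array(p)-p0)/.8,4),np.round(Ro.from_matrix(R0.T@R).as_rotvec()/(np.pi/2),4)
az=np.radians(111.7);D=np.array([np.cos(az),np.sin(az),0]);Z=np.array([0,0,1.])
G=np.r_[np.array([.538,.004])+.055*D[:2],.049]   # waist grasp point
def grasp(th):
    t=-Z*np.cos(th)-D*np.sin(th); return axes(D,t)
E
python3 - <<'E'
from h import *
R=grasp(np.radians(30));print(R,G)
print(units(G-R[:,2]*(.12-.019),R)); 
E
```

```text
[[-3.20210085e-01  9.29132572e-01  1.84873379e-01]
 [ 8.04652410e-01  3.69746757e-01 -4.64566286e-01]
 [-5.00000000e-01 -2.77555756e-17 -8.66025404e-01]] [0.51766393 0.05510229 0.049     ]
(array([-0.5533, -0.4658,  0.1183]), array([ 0.1453, -0.3112,  0.5449]))
```

```bash
python3 -m creep '[[-0.07,-0.058,0.01,0.018,-0.039,0.068,-1],[-0.138,-0.116,0.02,0.036,-0.078,0.136,-1],[-0.207,-0.175,0.03,0.054,-0.117,0.204,-1],[-0.277,-0.233,0.04,0.073,-0.156,0.272,-1],[-0.346,-0.291,0.055,0.09,-0.195,0.34,-1],[-0.415,-0.35,0.07,0.109,-0.233,0.409,-1],[-0.48,-0.405,0.09,0.127,-0.272,0.477,-1],[-0.51,-0.43,0.1,0.145,-0.311,0.545,-1]]' 40
python3 - <<'E'
from h import *
R=grasp(np.radians(30))
print(get_obs()["q"]);print(units(G-R[:,2]*(.12-.019),R)); 
E
```

```text
time: 1.1
ee_pos: [0.4551, 0.1721, 0.1595]
tcp_rot: [3.139, 0.524, 1.945]
ft_force: [0.7, 1.1, 0.4]
grip_width: 0.0855
gripper_force: 0.0
[-1.03817926  0.18826382  0.27227896  1.91027979  0.4502655   1.29040618
 -0.56967105]
(array([-0.0735,  0.0188,  0.0758]), array([ 0.0002,  0.0001, -0.0023]))
```

```bash
python3 -m creep '[[-0.04,0.01,0.03,0,0,0,-1],[-0.0735,0.0188,0.06,0,0,-0.002,-1],[-0.0735,0.0188,0.0758,0,0,-0.002,-1],[-0.0735,0.0188,0.0758,0,0,-0.002,-1],[-0.0735,0.0188,0.0758,0,0,-0.002,-1],[-0.0735,0.0188,0.0758,0,0,-0.002,-1],[-0.0735,0.0188,0.0758,0,0,-0.002,-1],[-0.0735,0.0188,0.0758,0,0,-0.002,-1]]'
python3 - <<'E'
from h import *
R=grasp(np.radians(30))
print(units(G+R[:,2]*.019,R)); 
a=[]
for n in("scene","top"):
    s=snapshot(n);u,v=proj(s,G).astype(int);p=np.pad(s["img"],((100,100),(100,100),(0,0)))[v+20:v+180,u+10:u+190];a.append(cv2.resize(p,None,fx=2.2,fy=2.2,interpolation=2))
cv2.imwrite("pics/hover.png",np.hstack(a)[:,:,::-1])
E
```

```text
time: 2.1
ee_pos: [0.4985, 0.1041, 0.1366]
tcp_rot: [-3.141, 0.522, 1.953]
ft_force: [-0.5, 0.5, -0.5]
grip_width: 0.0853
gripper_force: 0.0
(array([-0.0025, -0.0005,  0.1515]), array([ 0.0008, -0.001 ,  0.0018]))
```

View pics/hover.png

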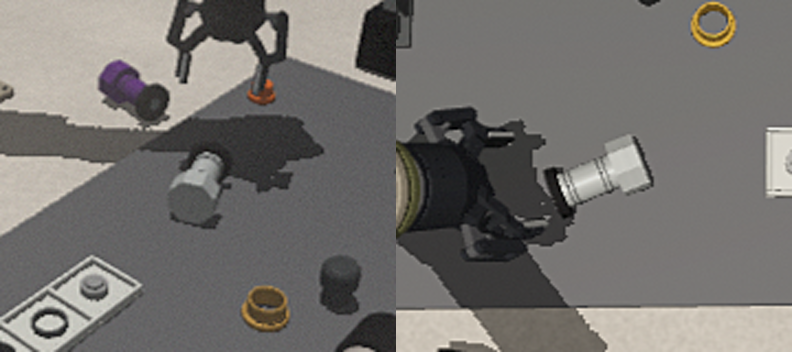

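The hand straddles the eyepiece axis at the eye end in both views, so I descend and close.

```bash
python3 -m creep '[[-0.0025,0,0.03,0,0,0,-1],[-0.0025,0,0.07,0,0,0,-1],[-0.0025,0,0.11,0,0,0,-1],[-0.0025,0,0.14,0,0,0,-1],[-0.0025,0,0.152,0,0,0,-1],[-0.0025,0,0.152,0,0,0,-1],[-0.0025,0,0.152,0,0,0,-1],[-0.0025,0,0.152,0,0,0,-1]]' 60
python3 -m creep '[[0,0,0,0,0,0,1],[0,0,0,0,0,0,1],[0,0,0,0,0,0,1],[0,0,0,0,0,0,1],[0,0,0,0,0,0,1],[0,0,0,0,0,0,1],[0,0,0,0,0,0,1],[0,0,0,0,0,0,1]]' 60
python3 - <<'E'
from h import *
R=grasp(np.radians(30))
print(units(G+R[:,2]*.019,R)); print(get_obs()["q"])
E
```

```text
time: 3.2
ee_pos: [0.522, 0.0467, 0.0328]
tcp_rot: [3.141, 0.522, 1.952]
ft_force: [0.4, 0.0, -1.0]
grip_width: 0.0853
gripper_force: 0.0
time: 4.2
ee_pos: [0.5218, 0.0462, 0.0325]
tcp_rot: [-3.141, 0.522, 1.952]
ft_force: [-2.4, 1.4, 5.3]
grip_width: 0.0366
gripper_force: 59.4
(array([ 0.0003, -0.0007, -0.0003]), array([ 0.0008, -0.0009,  0.0016]))
[-0.84300832  0.37178253  0.37634186  2.02652344  0.50387639  0.89135127
 -0.44972081]
```

```bash
python3 - <<'E'
from h import *
o=get_obs();R0=Ro.from_euler("xyz",o["tcp_rot"]).as_matrix()
p=np.array(o["ee_pos"])
print("up100",units(p+[0,0,.1],R0))
phi=np.radians(40)
Ry=Ro.from_euler("z",phi-az).as_matrix()@R0
# keep grasp point: move to (0.6,0.12,0.17)
g=np.array([.6,.12,.17]);print("yaw",units(g+Ry[:,2]*.019,Ry))
E
```

```text
up100 (array([-0.0623, -0.    , -0.1083]), array([0., 0., 0.]))
yaw (array([-0.0361,  0.1138, -0.1539]), array([3.973e-01, 1.000e-04, 6.905e-01]))
```

```bash
python3 -m creep '[[-0.006,0,-0.011,0,0,0,1],[-0.019,0,-0.032,0,0,0,1],[-0.031,0,-0.054,0,0,0,1],[-0.044,0,-0.076,0,0,0,1],[-0.056,0,-0.097,0,0,0,1],[-0.0623,0,-0.1083,0,0,0,1],[-0.0623,0,-0.1083,0,0,0,1],[-0.0623,0,-0.1083,0,0,0,1]]'
python3 - <<'E'
from h import *
o=get_obs();R0=Ro.from_euler("xyz",o["tcp_rot"]).as_matrix()
Ry=Ro.from_euler("z",np.radians(40)-az).as_matrix()@R0
g=np.array([.6,.12,.17]);print("yaw",units(g+Ry[:,2]*.019,Ry))
E
```

```text
time: 5.2
ee_pos: [0.5212, 0.0458, 0.1314]
tcp_rot: [-3.14, 0.522, 1.953]
ft_force: [0.2, -0.9, -4.3]
grip_width: 0.0362
gripper_force: 60.5
yaw (array([ 0.0257,  0.1146, -0.047 ]), array([0.3974, 0.0013, 0.6905]))
```

```bash
python3 -m creep '[[0.003,0.014,-0.006,0.05,0,0.086,1],[0.006,0.029,-0.012,0.1,0,0.173,1],[0.01,0.043,-0.018,0.149,0,0.26,1],[0.013,0.057,-0.024,0.199,0,0.345,1],[0.016,0.072,-0.03,0.248,0,0.432,1],[0.019,0.086,-0.036,0.298,0,0.518,1],[0.022,0.1,-0.042,0.348,0,0.604,1],[0.0257,0.1146,-0.047,0.397,0,0.69,1]]'
python3 - <<'E'
from h import *
o=get_obs();print(o["q"])
phi=np.radians(40);d=np.array([np.cos(phi),np.sin(phi),0]);th=np.radians(30)
R=axes(Z,d*np.cos(th)-Z*np.sin(th))
g=np.array([.6,.12,.14]);print(units(g+R[:,2]*.019,R))
E
```

```text
time: 6.2
ee_pos: [0.5933, 0.1146, 0.1531]
tcp_rot: [-3.141, 0.524, 0.698]
ft_force: [0.9, 0.0, -3.9]
grip_width: 0.0369
gripper_force: 61.1
[-0.6649116   0.75737607  0.52278769  1.19860982 -0.10286997  1.73122966
 -1.04871263]
(array([0.0412, 0.0001, 0.0088]), array([-1.0000e-04,  1.0005e+00, -4.0000e-04]))
```

```bash
python3 -m creep '[[0.003,0,0.001,0,0.06,0,1],[0.006,0,0.002,0,0.13,0,1],[0.009,0,0.003,0,0.2,0,1],[0.012,0,0.004,0,0.27,0,1],[0.015,0,0.005,0,0.34,0,1],[0.018,0,0.006,0,0.41,0,1],[0.021,0,0.006,0,0.48,0,1],[0.024,0,0.006,0,0.54,0,1]]'
python3 - <<'E'
from h import *
o=get_obs();print(o["q"])
phi=np.radians(40);d=np.array([np.cos(phi),np.sin(phi),0]);th=np.radians(30)
R=axes(Z,d*np.cos(th)-Z*np.sin(th))
g=np.array([.6,.12,.14]);print(units(g+R[:,2]*.019,R))
E
```

```text
time: 7.2
ee_pos: [0.6033, 0.1226, 0.1395]
tcp_rot: [-3.142, -0.327, 0.701]
ft_force: [0.3, 0.5, -4.2]
grip_width: 0.0367
gripper_force: 61.1
[-0.61150338  0.20606364  0.47510716  1.88933536 -0.3610081   0.81605734
 -0.81230031]
(array([ 0.0109, -0.0001,  0.0156]), array([-0.0013,  0.4588,  0.0015]))
```

```bash
python3 -m creep '[[0.002,0,0.002,0,0.07,0,1],[0.003,0,0.005,0,0.14,0,1],[0.005,0,0.007,0,0.21,0,1],[0.007,0,0.01,0,0.28,0,1],[0.009,0,0.013,0,0.35,0,1],[0.01,0,0.015,0,0.41,0,1],[0.011,0,0.0156,0,0.459,0,1],[0.011,0,0.0156,0,0.459,0,1]]'
python3 - <<'E'
from h import *
o=get_obs();print(o["q"])
phi=np.radians(40);d=np.array([np.cos(phi),np.sin(phi),0]);th=np.radians(30)
R=axes(Z,d*np.cos(th)-Z*np.sin(th))
g=np.array([.6,.12,.14]);print(units(g+R[:,2]*.019,R))
a=[]
for n in("scene","top"):
    s=snapshot(n);np.savez(f"{n}1.npz",**s);u,v=proj(s,g).astype(int);p=np.pad(s["img"],((100,100),(100,100),(0,0)))[v+20:v+180,u+10:u+190];a.append(cv2.resize(p,None,fx=2.2,fy=2.2,interpolation=2))
cv2.imwrite("pics/up1.png",np.hstack(a)[:,:,::-1])
E
```

```text
time: 8.2
ee_pos: [0.5963, 0.1246, 0.0747]
tcp_rot: [-3.119, -0.747, 0.708]
ft_force: [-0.3, -1.1, -5.4]
grip_width: 0.0369
gripper_force: 61.1
[ 0.39985705  0.26123771 -0.45720096  2.17486823 -1.21111677  0.38300561
  0.21155159]
(array([ 0.0623,  0.0067, -0.0375]), array([-0.0188,  0.1909,  0.0016]))
```

View pics/up1.png

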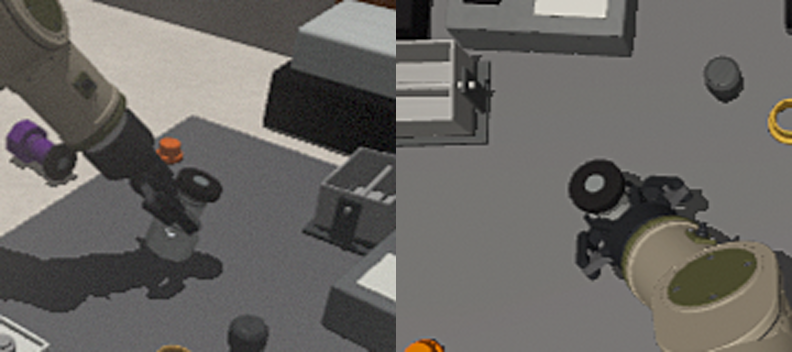

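The eyepiece is nearly upright in both views (top lens at about (594,183) in the right half). The arm hit its reach limits about 17° short, with q5 near its stop, so I go higher and farther out, pointing more radially.

```bash
cat >> h.py <<'E'
def stand(g,phi,th=30):
    phi=np.radians(phi);th=np.radians(th);d=np.array([np.cos(phi),np.sin(phi),0])
    R=axes(Z,d*np.cos(th)-Z*np.sin(th)); return np.array(g)+R[:,2]*.019,R
E
python3 - <<'E'
from h import *
o=get_obs();print(o["time"],o["q"],o["ee_pos"],o["tcp_rot"])
print(units(*stand([.6,.12,.17],40,47)));print(units(*stand([.69,.11,.18],15)))
E
```

```text
8.3 [ 0.40475929  0.26144016 -0.45801672  2.1750518  -1.21105667  0.38360701
  0.21059982] [0.59657347 0.12240785 0.07462255] [-3.11733059 -0.74743857  0.70190758]
(array([ 0.0821,  0.0036, -0.0629]), array([-0.0171,  0.002 ,  0.0017]))
(array([ 0.1532,  0.0955, -0.0238]), array([-0.2351,  0.19  ,  0.1732]))
```

```bash
python3 -m creep '[[0.02,0.001,-0.016,0,0,0,1],[0.045,0.003,-0.035,0,0,0,1],[0.07,0.01,-0.05,-0.02,0,0.02,1],[0.09,0.03,-0.045,-0.07,0.03,0.05,1],[0.11,0.05,-0.04,-0.12,0.07,0.09,1],[0.13,0.075,-0.03,-0.18,0.13,0.13,1],[0.153,0.0955,-0.024,-0.235,0.19,0.173,1],[0.153,0.0955,-0.024,-0.235,0.19,0.173,1]]'
python3 - <<'E'
from h import *
o=get_obs();print(o["time"],o["q"])
print(units(*stand([.69,.11,.18],15)))
E
```

```text
time: 9.3
ee_pos: [0.713, 0.1015, 0.224]
tcp_rot: [-3.117, -0.954, 0.263]
ft_force: [-0.6, 0.8, -5.5]
grip_width: 0.0363
gripper_force: 61.1
9.3 [ 0.37430249  0.13297222 -0.54524283  2.06267744 -1.26629745  0.06567831
 -0.19349402]
(array([-0.0572, -0.0168,  0.0355]), array([-0.0163,  0.0596, -0.0005]))
```

The arm sits at its q5 and q6 limits here. I'll fit a simple S-R-S arm model to the joint and pose pairs logged so far, then use it to pick a reachable standing pose.

```bash
cat > kin.py <<'E'
import numpy as np, itertools
from scipy.optimize import least_squares
from scipy.spatial.transform import Rotation as Ro
Q=np.array([[-1.278,.333,-.065,1.461,.022,1.35,-.089],[-1.03818,.18826,.27228,1.91028,.45027,1.29041,-.56967],[-.84301,.37178,.37634,2.02652,.50388,.89135,-.44972],[-.66491,.75738,.52279,1.19861,-.10287,1.73123,-1.04871],[-.6115,.20606,.47511,1.88934,-.36101,.81606,-.8123],[.40476,.26144,-.45802,2.17505,-1.21106,.38361,.2106],[.3743,.13297,-.54524,2.06268,-1.2663,.06568,-.19349]])
P=np.array([[.194,.594,.231],[.4551,.1721,.1595],[.5218,.0462,.0325],[.5933,.1146,.1531],[.6033,.1226,.1395],[.59657,.12241,.07462],[.713,.1015,.224]])
E=np.array([[-3.14,0,2.826],[3.139,.524,1.945],[-3.141,.522,1.952],[-3.141,.524,.698],[-3.142,-.327,.701],[-3.11733,-.74744,.70191],[-3.117,-.954,.263]])
LO=np.array([-2.6,-.5,-1.47,.16,-1.27,.06,-2.6]);HI=np.array([2.6,2.12,1.34,2.42,4.41,2.06,2.6])
def fk(q,p,s):
    # p: c1,c7,h,L1,a1,L2,a2,L3
    r=lambda ax,a:Ro.from_euler(ax,a)
    R=r("z",s[0]*q[0]+p[0])*r("y",q[1]); X=np.array([0,0,p[2]])+R.apply([0,0,p[3]])
    R=R*r("z",s[1]*q[2]); X=X+R.apply([p[4],0,0]); R=R*r("y",q[3]); X=X+R.apply([p[6],0,p[5]])
    R=R*r("z",s[2]*q[4])*r("y",q[5]); X=X+R.apply([p[8],0,p[7]]); R=R*r("z",s[3]*q[6]+p[1]); return X,R
def res(p,s):
    o=[]
    for q,x,e in zip(Q,P,E):
        X,R=fk(q,p,s);o+=[(X-x),.3*(Ro.from_euler("xyz",e).inv()*R).as_rotvec()]
    return np.concatenate(o)
def fit():
    best=None
    for s in itertools.product([1,-1],repeat=4):
        for c1 in (0,2.5,-2.5):
          for c7 in(0,1.57,3.1,-1.57):
            f=least_squares(res,[c1,c7,.3,.42,0,.45,0,.3,0],args=(s,))
            if best is None or f.cost<best[0]: best=(f.cost,s,f.x)
    return best
if __name__=="__main__":
    b=fit();print(b[0],b[1],np.round(b[2],4));print(np.round(res(b[2],b[1]).reshape(-1,6),3));np.savez("kin.npz",p=b[2],s=b[1])
E
python3 kin.py
```

```text
0.0010949342853575248 (-1, -1, -1, -1) [-0.0621  1.5189  0.2797  0.4344 -0.0017  0.5038  0.0088  0.3345 -0.0041]
[[-0.005  0.01   0.006  0.    -0.     0.003]
 [-0.019  0.01  -0.002  0.009  0.     0.   ]
 [-0.023  0.006 -0.004  0.009  0.     0.   ]
 [-0.002 -0.002 -0.002  0.009  0.     0.001]
 [-0.001  0.     0.001 -0.006 -0.     0.002]
 [ 0.012  0.002  0.001 -0.013  0.    -0.002]
 [ 0.009 -0.004  0.    -0.015 -0.    -0.005]]
```

```bash
cat > ik.py <<'E'
from kin import *
from h import stand
k=np.load("kin.npz");p,s=k["p"],k["s"]
def ik(x,R,q0s,m=.08):
    Rt=Ro.from_matrix(R);b=None
    for q0 in q0s:
        f=least_squares(lambda q:np.r_[(lambda X,r:np.r_[X-x,.3*(Rt.inv()*r).as_rotvec()])(*fk(q,p,s)),.002*(q-(LO+HI)/2)/(HI-LO)],np.clip(q0,LO+m+.01,HI-m-.01),bounds=(LO+m,HI-m))
        e=np.linalg.norm(f.fun[:6])
        if b is None or e<b[0]: b=(e,f.x)
        if e<.004: break
    return b
if __name__=="__main__":
    rng=np.random.default_rng(0);seeds=[Q[4],Q[2],Q[5],np.array([0,.6,0,1.5,3.14,.6,0])]+[rng.uniform(LO,HI) for _ in range(4)]
    for th in (30,):
      for (x,y) in ((.55,.1),(.65,.1),(.55,-.02),(.65,-.03)):
        for phi in range(-180,180,20):
            b=ik(*stand([x,y,.085],phi,th),seeds)
            if b[0]<.012: print(th,x,y,phi,round(b[0],4),np.round(b[1],2))
E
python3 ik.py
```

```text
30 0.55 0.1 -140 0.0067 [-0.72  1.09  0.57  1.08  0.    1.98  2.11]
30 0.55 0.1 -120 0.0 [-0.46  0.94 -0.1   1.23  0.59  1.91  1.99]
30 0.55 0.1 -100 0.0 [-0.55  0.83 -0.09  1.44  0.76  1.72  2.1 ]
30 0.55 0.1 -80 0.0 [-0.6   0.7  -0.12  1.68  0.95  1.52  2.16]
30 0.55 0.1 -60 0.0 [-0.58  0.57 -0.18  1.92  1.19  1.32  2.18]
30 0.55 0.1 -40 0.0 [-0.51  0.43 -0.24  2.16  1.49  1.11  2.16]
30 0.55 0.1 -20 0.0071 [-1.85  0.87  1.26  2.34  1.58  0.15  1.87]
30 0.55 0.1 40 0.0087 [ 1.46  1.21 -1.37  2.34  1.64  0.14 -1.84]
30 0.55 0.1 60 0.0 [ 0.9   0.53 -0.69  2.17 -1.19  0.77  0.78]
30 0.55 0.1 80 0.0 [ 0.59  0.59 -0.38  1.93 -0.96  1.11  0.75]
30 0.55 0.1 100 0.0 [ 0.63  0.77 -0.52  1.69 -0.61  1.3   0.66]
30 0.55 0.1 120 0.0 [ 0.52  0.9  -0.54  1.45 -0.39  1.55  0.69]
30 0.55 0.1 140 0.0 [ 0.35  1.01 -0.5   1.23 -0.24  1.8   0.8 ]
30 0.55 0.1 160 0.0054 [ 0.25  1.1  -0.58  1.08 -0.    1.98  0.92]
30 0.65 0.1 -120 0.0 [-0.56  1.16  0.21  0.84  0.46  1.98  2.24]
30 0.65 0.1 -100 0.0 [-0.52  0.99 -0.05  1.13  0.8   1.77  2.26]
30 0.65 0.1 -80 0.0 [-0.55  0.84 -0.08  1.43  0.99  1.53  2.3 
[... 1645 characters left out ...]
.0 [-0.36  0.74 -0.1   1.61  1.11  1.38  2.3 ]
30 0.65 -0.03 -60 0.0 [-0.3   0.6  -0.16  1.87  1.39  1.15  2.29]
30 0.65 -0.03 -40 0.0 [-0.2   0.47 -0.19  2.1   1.76  0.9   2.22]
30 0.65 -0.03 -20 0.0 [-0.11  0.37 -0.11  2.25  2.33  0.64  1.98]
30 0.65 -0.03 0 0.0 [-0.06  0.34  0.08  2.3   3.29  0.54  1.4 ]
30 0.65 -0.03 20 0.0 [-0.    0.4   0.25  2.22  4.13  0.74  0.93]
30 0.65 -0.03 40 0.0 [ 1.13  0.69 -0.85  2.04 -1.19  0.52  0.69]
30 0.65 -0.03 60 0.0 [ 0.68  0.65 -0.32  1.8  -1.08  1.03  0.66]
30 0.65 -0.03 80 0.0 [ 0.76  0.84 -0.49  1.53 -0.68  1.24  0.56]
30 0.65 -0.03 100 0.0 [ 0.67  1.01 -0.53  1.25 -0.45  1.54  0.57]
30 0.65 -0.03 120 0.0 [ 0.51  1.14 -0.5   0.96 -0.29  1.84  0.67]
```

```bash
python3 - <<'E'
from ik import *
from h import *
p6,R6=stand([.6,.12,.14],40)
R7=R6@Ro.from_rotvec(np.array([-.235,.19,.173])*np.pi/2).as_matrix();p7=p6+R6@(np.array([.153,.0955,-.024])*.8)
print("cmd hyp",p7,"theta",np.degrees(np.arcsin(-R7[2,2])))
print("meas",get_obs()["ee_pos"])
for phi in (55,95):
    print(phi,"from cmd",units(*stand([.6,.12,.18],phi),p7,R7),"from meas",units(*stand([.6,.12,.18],phi)))
q=Q[6]
for phi in range(15,96,10):
    e,q=ik(*stand([.69-.09*(phi-15)/80,.11,.19],phi),[q]);print(phi,round(e,4),np.round(q,2))
E
```

```text
cmd hyp [0.69585821 0.10070147 0.24610151] theta 13.984017550766193
meas [0.71302099 0.10148825 0.22404133]
55 from cmd (array([-0.1214, -0.0556, -0.0667]), array([ 0.3907, -0.1951, -0.234 ])) from meas (array([-0.1209, -0.0736, -0.0529]), array([ 0.3581,  0.0541, -0.2402]))
95 from cmd (array([-0.1252, -0.0626, -0.0783]), array([ 0.8079, -0.198 , -0.3928])) from meas (array([-0.128 , -0.0809, -0.0627]), array([ 0.7328,  0.0435, -0.4793]))
15 0.0483 [ 0.29  0.15 -0.45  2.07 -1.19  0.14 -0.28]
25 0.0311 [ 1.08  0.41 -1.21  2.1  -1.19  0.14  0.1 ]
35 0.0032 [ 1.2   0.61 -1.32  2.12 -1.19  0.14  0.38]
45 0.0 [ 1.06  0.47 -1.07  2.07 -1.19  0.47  0.41]
55 0.0 [ 0.76  0.38 -0.67  2.   -1.19  0.78  0.45]
65 0.0 [ 0.4   0.38 -0.23  1.91 -1.19  1.05  0.51]
75 0.0 [ 0.49  0.46 -0.34  1.81 -1.02  1.16  0.51]
85 0.0 [ 0.56  0.55 -0.44  1.71 -0.86  1.27  0.5 ]
95 0.0 [ 0.59  0.63 -0.52  1.61 -0.72  1.38  0.5 ]
```

```bash
python3 -m creep '[[-0.016,-0.008,-0.01,0.101,-0.025,-0.049,1],[-0.031,-0.016,-0.02,0.202,-0.05,-0.098,1],[-0.047,-0.023,-0.029,0.303,-0.074,-0.147,1],[-0.063,-0.031,-0.039,0.404,-0.099,-0.196,1],[-0.078,-0.039,-0.049,0.505,-0.124,-0.245,1],[-0.094,-0.047,-0.059,0.606,-0.149,-0.295,1],[-0.11,-0.055,-0.069,0.707,-0.173,-0.344,1],[-0.125,-0.063,-0.078,0.808,-0.198,-0.393,1]]'
python3 -m creep '[[0,0,0,0,0,0,1],[0,0,0,0,0,0,1],[0,0,0,0,0,0,1],[0,0,0,0,0,0,1],[0,0,0,0,0,0,1],[0,0,0,0,0,0,1],[0,0,0,0,0,0,1],[0,0,0,0,0,0,1]]'
python3 - <<'E'
from h import *
o=get_obs();print(o["q"]);print(units(*stand([.6,.12,.18],95)))
E
```

```text
time: 10.3
ee_pos: [0.5921, 0.122, 0.1758]
tcp_rot: [-2.615, -0.805, 1.295]
ft_force: [0.8, 0.2, -2.9]
grip_width: 0.0366
gripper_force: 61.5
time: 11.3
ee_pos: [0.5926, 0.1229, 0.1779]
tcp_rot: [-2.618, -0.812, 1.292]
ft_force: [0.3, -0.4, -4.0]
grip_width: 0.0365
gripper_force: 61.6
[ 0.40859981  0.70551961 -0.42936024  1.37477899 -0.55838152  1.55103592
  0.10525683]
(array([0.0058, 0.012 , 0.0157]), array([-0.1432,  0.1068, -0.1731]))
```

```bash
python3 -m creep '[[0.001,0.003,0.003,-0.03,0.02,-0.04,1],[0.003,0.006,0.007,-0.06,0.045,-0.08,1],[0.005,0.01,0.012,-0.1,0.075,-0.13,1],[0.006,0.012,0.016,-0.143,0.107,-0.173,1],[0.006,0.012,0.016,-0.143,0.107,-0.173,1],[0.006,0.012,0.016,-0.143,0.107,-0.173,1],[0.006,0.012,0.016,-0.143,0.107,-0.173,1],[0.006,0.012,0.016,-0.143,0.107,-0.173,1]]'
python3 - <<'E'
from h import *
o=get_obs();print(o["q"]);print(units(*stand([.6,.12,.18],95)))
g=[.6,.12,.18]
for n in("scene","top"):
    s=snapshot(n);np.savez(f"{n}2.npz",**s);P=cloud(s)
    # eyecup rim / lens plane: points above the fingers
    u,v=proj(s,[.6,.12,.227]);print(n,u,v)
s1=np.load("scene2.npz");s2=np.load("top2.npz");a=[]
for s in(s1,s2):
    u,v=proj(s,g).astype(int);p=np.pad(s["img"],((100,100),(100,100),(0,0)))[v+20:v+180,u+10:u+190];a.append(cv2.resize(p,None,fx=2.2,fy=2.2,interpolation=2))
cv2.imwrite("pics/up2.png",np.hstack(a)[:,:,::-1])
E
```

```text
time: 12.3
ee_pos: [0.5987, 0.137, 0.1707]
tcp_rot: [-3.141, -1.047, 1.659]
ft_force: [0.1, 0.9, -3.6]
grip_width: 0.0366
gripper_force: 61.7
[ 0.57746921  0.65385151 -0.53612542  1.59186709 -0.73403407  1.30825317
  0.51177986]
(array([-0.0006, -0.0003, -0.0005]), array([-0.0006,  0.0001,  0.0002]))
scene 372.1150010491488 127.54661223178547
top 172.16749108643998 146.01318850956275
```

View pics/up2.png

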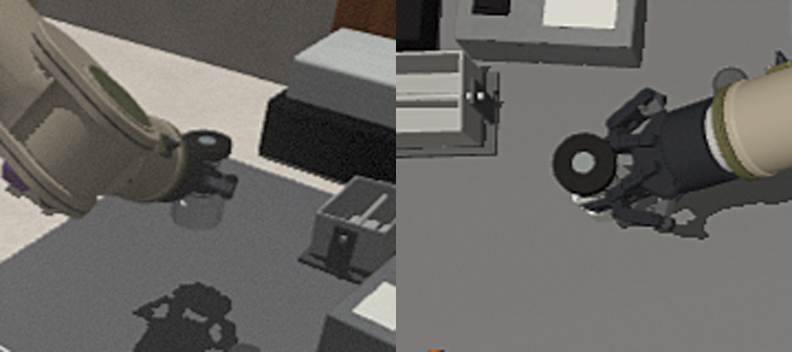

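The eyepiece hangs with its lens facing up at about (585,162) in the right half, and the pose is reached exactly. Next I check its tilt and height from the depth of its flat top, then lower it.

```bash
cat >> h.py <<'E'
def top_plane(s,c,r=.035,h=(.1,.3)):
    P=cloud(s).reshape(-1,3);I=s["img"].reshape(-1,3)
    m=(np.hypot(P[:,0]-c[0],P[:,1]-c[1])<r)&(P[:,2]>h[0])&(P[:,2]<h[1]);Q=P[m];I=I[m]
    zt=np.percentile(Q[:,2],90);k=abs(Q[:,2]-zt)<.012;Q=Q[k];I=I[k]
    for _ in range(3):
        A=np.c_[Q[:,:2],np.ones(len(Q))];w=np.linalg.lstsq(A,Q[:,2],rcond=None)[0];e=abs(Q[:,2]-A@w);k=e<max(.002,2*np.median(e));Q=Q[k];I=I[k]
    return w,Q,I
E
python3 - <<'E'
from h import *
for n in("scene","top"):
    s=dict(np.load(n+"2.npz"));w,Q,I=top_plane(s,(.6,.125),.04,(.19,.26))
    L=Q[I.max(1)>110] 
    print(n,len(Q),"slope",w[:2],"tilt deg",np.degrees(np.hypot(*w[:2])),"mid",(Q.max(0)+Q.min(0))/2,np.ptp(Q,axis=0),"mean",Q.mean(0),"lens",len(L),L.mean(0))
E
```

```text
scene 141 slope [-0.01714556  0.02965306] tilt deg 1.9625576223354304 mid [0.6007598  0.11934392 0.22746693] [0.05559817 0.05610756 0.00506409] mean [0.60250288 0.12254081 0.22790726] lens 23 [0.59740643 0.12723551 0.22800283]
top 503 slope [0.00769476 0.00454429] tilt deg 0.5120200784188255 mid [0.59899354 0.12042532 0.22813749] [0.05726486 0.05644809 0.00421357] mean [0.59844734 0.12113119 0.22812261] lens 59 [0.59963024 0.12087317 0.22822425]
```

```bash
python3 -m creep '[[-0.01,0,0.0058,0,0,0,1],[-0.03,0,0.0173,0,0,0,1],[-0.05,0,0.0289,0,0,0,1],[-0.07,0,0.0404,0,0,0,1],[-0.09,0,0.052,0,0,0,1],[-0.104,0,0.06,0,0,0,1],[-0.1104,0,0.0638,0,0,0,1],[-0.1104,0,0.0638,0,0,0,1]]'
python3 -m creep '[[0,0,0,0,0,0,1],[-0.0011,0,0.0006,0,0,0,1],[-0.0011,0,0.0006,0,0,0,1],[-0.0022,0,0.0012,0,0,0,1],[-0.0022,0,0.0012,0,0,0,1],[-0.0027,0,0.0016,0,0,0,1],[-0.0027,0,0.0016,0,0,0,1],[-0.0027,0,0.0016,0,0,0,1]]'
python3 - <<'E'
from h import *
o=get_obs();print(o["ft_force"],o["wrist_torque"])
s=snapshot("top");w,Q,I=top_plane(s,(.6,.12),.035,(.09,.16));print(w[:2],(Q.max(0)+Q.min(0))/2)
E
```

```text
time: 13.4
ee_pos: [0.5985, 0.1368, 0.0684]
tcp_rot: [-3.141, -1.048, 1.658]
ft_force: [0.4, 0.6, -3.3]
grip_width: 0.0365
gripper_force: 61.7
time: 14.4
ee_pos: [0.5985, 0.1368, 0.0659]
tcp_rot: [-3.141, -1.047, 1.658]
ft_force: [0.4, 0.6, -3.3]
grip_width: 0.0368
gripper_force: 61.7
[ 0.40682868  0.63015895 -3.30316827] [-1.55801031 -0.17504486  0.05333641]
[ 0.00319818 -0.00106448] [0.59823366 0.12102014 0.12341464]
```

```bash
python3 -m creep '[[-0.0006,0,0.0003,0,0,0,1],[-0.0006,0,0.0003,0,0,0,1],[-0.0011,0,0.0006,0,0,0,1],[-0.0011,0,0.0006,0,0,0,1],[-0.0016,0,0.0009,0,0,0,1],[-0.0016,0,0.0009,0,0,0,1],[-0.0016,0,0.0009,0,0,0,1],[-0.0016,0,0.0009,0,0,0,1]]'
```

```text
time: 15.45
ee_pos: [0.5985, 0.1367, 0.0645]
tcp_rot: [-3.141, -1.047, 1.658]
ft_force: [-0.4, -0.0, -3.9]
grip_width: 0.0364
gripper_force: 61.7
```

```bash
python3 -m creep '[[-0.0006,0,0.0003,0,0,0,1],[-0.0006,0,0.0003,0,0,0,1],[-0.0011,0,0.0006,0,0,0,1],[-0.0011,0,0.0006,0,0,0,1],[-0.0011,0,0.0006,0,0,0,1],[-0.0011,0,0.0006,0,0,0,1],[-0.0011,0,0.0006,0,0,0,1],[-0.0011,0,0.0006,0,0,0,1]]'
python3 - <<'E'
from h import *
s=snapshot("top");w,Q,I=top_plane(s,(.6,.12),.035,(.09,.16));print(w[:2],(Q.max(0)+Q.min(0))/2)
E
```

```text
time: 16.45
ee_pos: [0.5986, 0.1368, 0.0641]
tcp_rot: [3.141, -1.048, 1.659]
ft_force: [-1.8, -2.7, 5.4]
grip_width: 0.0361
gripper_force: 62.4
[0.01227838 0.01032366] [0.59805336 0.12029521 0.12182274]
```

Contact with the shelf shows: vertical force went from -3.9 to +5.4 N and the top is at 0.122. I release, wait, then back out along the tool axis.

```bash
python3 -m creep '[[0,0,0,0,0,0,0.15],[0,0,0,0,0,0,0.05],[0,0,0,0,0,0,-0.1],[0,0,0,0,0,0,-0.4],[0,0,0,0,0,0,-0.7],[0,0,0,0,0,0,-1],[0,0,0,0,0,0,-1],[0,0,0,0,0,0,-1]]' 20
python3 - <<'E'
from h import *
s=snapshot("top");w,Q,I=top_plane(s,(.6,.12),.035,(.09,.16));print(w[:2],(Q.max(0)+Q.min(0))/2)
E
```

```text
time: 17.5
ee_pos: [0.5985, 0.1367, 0.0635]
tcp_rot: [-3.141, -1.047, 1.658]
ft_force: [-0.3, -0.4, -0.1]
grip_width: 0.0853
gripper_force: 0.0
[0.00414236 0.00016937] [0.59785564 0.12033402 0.12158497]
```

```bash
python3 -m creep '[[0,0,-0.02,0,0,0,-1],[0,0,-0.05,0,0,0,-1],[0,0,-0.09,0,0,0,-1],[0,0,-0.13,0,0,0,-1],[0,0,-0.17,0,0,0,-1],[0.02,0,-0.2,0,0,0,-1],[0.06,0,-0.22,0,0,0,-1],[0.09,0,-0.24,0,0,0,-1]]'
python3 - <<'E'
from h import *
for n in("top","scene"):
    s=dict(np.load(n+"0.npz"));P=cloud(s)
    g=s["img"].max(2);u,v=proj(s,[.534,-.315,.035]).astype(int)
    m=np.zeros(g.shape,np.uint8);m[v-22:v+22,u-22:u+22]=(g[v-22:v+22,u-22:u+22]<85)
    k,lab,st,c=cv2.connectedComponentsWithStats(m);i=lab[v,u] or 1+np.argmax(st[1:,4])
    cs,_=cv2.findContours((lab==i).astype(np.uint8),0,1);pts=max(cs,key=len)[:,0].astype(float)
    W=np.array([ray(s,a,b,.028) for a,b in pts])[:,:2].astype(np.float32)
    print(n,st[i],"enclosing circle",cv2.minEnclosingCircle(W),"mid",(W.max(0)+W.min(0))/2,np.ptp(W,axis=0))
    Q=P[lab==i];Kn=Q[(Q[:,2]>.043)];print("  knob",len(Kn),Kn.mean(0),(Kn.max(0)+Kn.min(0))/2,np.ptp(Kn,axis=0),"disc z",np.median(Q[Q[:,2]<.04][:,2]))
    t=snapshot(n); 
    if n=="top": w,Q,I=top_plane(t,(.6,.12),.035,(.09,.16));print("standing",w[:2],(Q.max(0)+Q.min(0))/2)
o=get_obs();print(o["q"])
R=axes([0,1,0],[0,0,-1]);print("cap hover",units([.534,-.315,.12],R))
E
```

```text
time: 18.55
ee_pos: [0.61, 0.0061, 0.2239]
tcp_rot: [3.14, -1.047, 1.659]
ft_force: [-0.6, 0.3, -0.4]
grip_width: 0.0851
gripper_force: 0.0
top [360 190  16  16 199] enclosing circle ((0.5312734842300415, -0.31476399302482605), 0.020170770585536957) mid [ 0.53013957 -0.3148367 ] [0.03786874 0.03759575]
  knob 29 [ 0.53082266 -0.31346842  0.04922511] [ 0.53114853 -0.31321323  0.04844229] [0.01206374 0.0111031  0.01064101] disc z 0.029797014685454464
standing [0.00322196 0.01394971] [0.5981075  0.12026144 0.12169574]
scene [225 258  18  16 209] enclosing circle ((0.5331616401672363, -0.3142184913158417), 0.024150973185896873) mid [ 0.5345727 -0.3162796] [0.04348475 0.04082996]
  knob 29 [ 0.53595795 -0.31717446  0.0480602 ] [ 0.53467608 -0.31673532  0.04706526] [0.01127579 0.01313628 0.00808404] disc z 0.029920309715135346
[ 0.68059819  0.6734515  -0.46847151  1.40102201 -0.67777637  1.55885857
  0.5000115 ]
cap hover (array([-0.3102, -0.1314, -0.2726]), array([-0.0261, -0.6651,  0.0518]))
```

```bash
python3 -m creep '[[-0.03,-0.02,-0.04,0,-0.09,0.007,-1],[-0.07,-0.036,-0.08,-0.007,-0.18,0.014,-0.6],[-0.11,-0.053,-0.125,-0.01,-0.28,0.02,-0.1],[-0.15,-0.074,-0.17,-0.015,-0.37,0.03,0.2],[-0.19,-0.095,-0.215,-0.019,-0.47,0.037,0.2],[-0.23,-0.115,-0.26,-0.023,-0.57,0.044,0.2],[-0.267,-0.131,-0.2976,-0.026,-0.665,0.052,0.2],[-0.267,-0.131,-0.2976,-0.026,-0.665,0.052,0.2]]' 20
python3 - <<'E'
from h import *
R=axes([0,1,0],[0,0,-1]);print("cap",units([.5325,-.315,.032],R),get_obs()["q"])
a=[]
for n in("scene","top"):
    s=snapshot(n);u,v=proj(s,[.5325,-.315,.05]).astype(int);p=np.pad(s["img"],((100,100),(100,100),(0,0)))[v+20:v+180,u+10:u+190];a.append(cv2.resize(p,None,fx=2.2,fy=2.2,interpolation=2))
cv2.imwrite("pics/caphover.png",np.hstack(a)[:,:,::-1])
E
```

```text
time: 19.65
ee_pos: [0.5317, -0.3141, 0.1556]
tcp_rot: [-3.135, -0.002, 1.571]
ft_force: [0.4, 1.3, 0.3]
grip_width: 0.0341
gripper_force: 0.0
cap (array([-0.0014,  0.0021,  0.1545]), array([-0.0045, -0.0014, -0.0002])) [ 0.60558808  0.378001   -0.18561194  1.56433308  0.07383884  1.21341933
  0.40616015]
```

View pics/caphover.png

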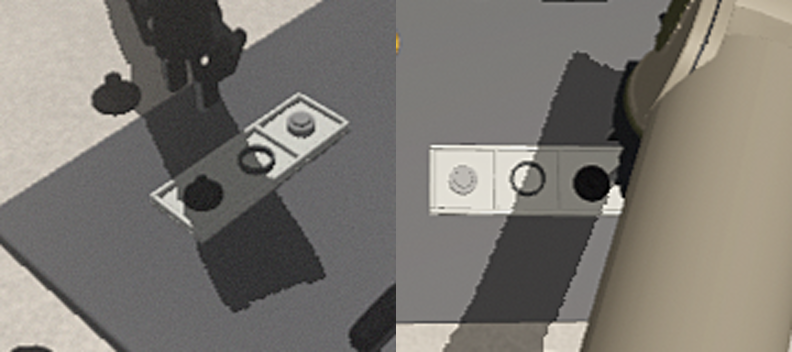

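The cap is undisturbed in its pocket at about (204,190) left and (592,183) right, with the fingers above it. Descend and grip the knob.

```bash
python3 -m creep '[[-0.001,0.002,0.03,-0.004,-0.001,0,0.2],[-0.001,0.002,0.07,-0.004,-0.001,0,0.2],[-0.001,0.002,0.1,-0.004,-0.001,0,0.2],[-0.001,0.002,0.125,-0.004,-0.001,0,0.2],[-0.001,0.002,0.145,-0.004,-0.001,0,0.2],[-0.001,0.002,0.153,-0.004,-0.001,0,0.2],[-0.001,0.002,0.153,-0.004,-0.001,0,0.2],[-0.001,0.002,0.153,-0.004,-0.001,0,0.2]]' 25
python3 -m creep '[[0,0,0,0,0,0,0.4],[0,0,0,0,0,0,0.6],[0,0,0,0,0,0,1],[0,0,0,0,0,0,1],[0,0,0,0,0,0,1],[0,0,0,0,0,0,1],[0,0,0,0,0,0,1],[0,0,0,0,0,0,1]]' 25
```

```text
time: 20.75
ee_pos: [0.5342, -0.3148, 0.0343]
tcp_rot: [3.14, 0.0, 1.571]
ft_force: [0.2, -0.3, 0.6]
grip_width: 0.0342
gripper_force: 0.0
time: 21.75
ee_pos: [0.5339, -0.3147, 0.0338]
tcp_rot: [3.14, -0.0, 1.571]
ft_force: [-1.1, 0.9, 5.0]
grip_width: 0.0128
gripper_force: 24.6
```

```bash
python3 -m creep '[[0,0,-0.01,0,0,0,1],[0,0,-0.03,0,0,0,1],[0,0,-0.06,0,0,0,1],[0,0,-0.1,0,0,0,1],[0,0,-0.14,0,0,0,1],[0,0,-0.18,0,0,0,1],[0,0,-0.21,0,0,0,1],[0,0,-0.21,0,0,0,1]]'
python3 - <<'E'
from h import *
o=get_obs()
for n in("scene","top"):
    s=snapshot(n);P=cloud(s);x,y,z=o["ee_pos"]
    m=(np.hypot(P[...,0]-x,P[...,1]-y)<.03)&(P[...,2]<z+.006)&(P[...,2]>z-.04);Q=P[m]
    print(n,len(Q),Q.min(0) if len(Q) else 0,Q.max(0) if len(Q) else 0)
    if n=="scene":
        u,v=proj(s,o["ee_pos"]).astype(int);print(u,v);cv2.imwrite("pics/held.png",cv2.resize(s["img"][max(v-60,0):v+60,max(u-60,0):u+60],None,fx=4,fy=4,interpolation=2)[:,:,::-1])
R=axes([0,1,0],[0,0,-1]);print(units([.5981,.1203,.2],R))
E
```

```text
time: 22.75
ee_pos: [0.5346, -0.3151, 0.2044]
tcp_rot: [3.137, 0.002, 1.571]
ft_force: [0.9, -0.6, -1.6]
grip_width: 0.0129
gripper_force: 24.4
scene 172 [ 0.517143   -0.33735213  0.19543925] [ 0.55630105 -0.29770454  0.21024486]
226 203
top 121 [ 0.51198069 -0.31588269  0.19401414] [ 0.5512945  -0.29318502  0.21011841]
(array([0.5436, 0.0811, 0.0019]), array([ 0.0005, -0.0002,  0.0002]))
```

View pics/held.png

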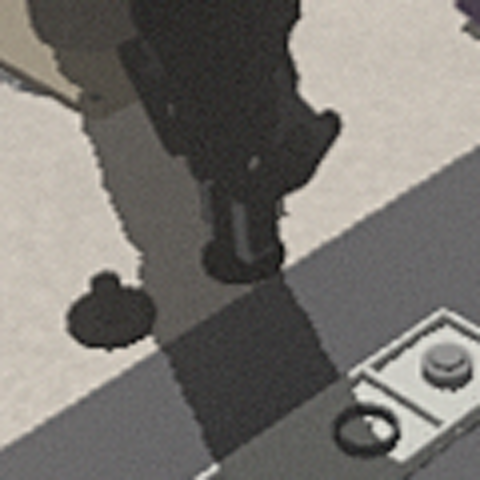

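The cap is held level by its knob (disc at about (242,255) in the crop), and its underside is 9 mm below the TCP. Carry it over the eyepiece.

```bash
python3 -m creep '[[0.03,0.004,0,0,0,0,1],[0.08,0.012,0,0,0,0,1],[0.14,0.02,0,0,0,0,1],[0.2,0.03,0,0,0,0,1],[0.26,0.04,0,0,0,0,1],[0.32,0.05,0,0,0,0,1],[0.37,0.057,0,0,0,0,1],[0.42,0.064,0,0,0,0,1]]'
python3 -m creep '[[0.04,0.005,0,0,0,0,1],[0.075,0.01,0,0,0,0,1],[0.1,0.014,0,0,0,0,1],[0.12,0.016,0,0,0,0,1],[0.125,0.017,0,0,0,0,1],[0.125,0.017,0,0,0,0,1],[0.125,0.017,0,0,0,0,1],[0.125,0.017,0,0,0,0,1]]'
python3 - <<'E'
from h import *
R=axes([0,1,0],[0,0,-1]);print(units([.5981,.1215,.134],R))
o=get_obs();s=snapshot("scene");P=cloud(s);x,y,z=o["ee_pos"]
m=(np.hypot(P[...,0]-x,P[...,1]-y)<.035)&(P[...,2]<z+.002)&(P[...,2]>z-.02);Q=P[m];print("cap",len(Q),(Q.min(0)+Q.max(0))/2,Q.min(0))
w,Q,I=top_plane(s,(.598,.12),.035,(.09,.135));print("eyep",len(Q),w[:2],(Q.max(0)+Q.min(0))/2,np.ptp(Q,axis=0))
E
```

```text
time: 23.85
ee_pos: [0.5841, 0.0227, 0.2003]
tcp_rot: [-3.14, -0.0, 1.571]
ft_force: [1.5, -0.4, -0.3]
grip_width: 0.0128
gripper_force: 24.4
time: 24.85
ee_pos: [0.5983, 0.1206, 0.2017]
tcp_rot: [3.141, -0.0, 1.57]
ft_force: [0.1, 0.1, -0.8]
grip_width: 0.0128
gripper_force: 24.4
(array([ 0.0012, -0.0003,  0.0846]), array([ 0.0005, -0.    , -0.0004]))
cap 99 [0.59849165 0.11816997 0.19772053] [0.57844581 0.09665982 0.19177254]
eyep 175 [-0.00832011  0.02507465] [0.60069741 0.1190409  0.1208372 ] [0.05690365 0.05771717 0.00444797]
```

```bash
python3 -m creep '[[0.001,0.001,0.01,0,0,0,1],[0.001,0.001,0.03,0,0,0,1],[0.001,0.001,0.05,0,0,0,1],[0.001,0.001,0.065,0,0,0,1],[0.001,0.001,0.077,0,0,0,1],[0.001,0.001,0.0846,0,0,0,1],[0.001,0.001,0.0846,0,0,0,1],[0.001,0.001,0.0846,0,0,0,1]]'
python3 -m creep '[[0,0,0.001,0,0,0,1],[0,0,0.002,0,0,0,1],[0,0,0.002,0,0,0,1],[0,0,0.003,0,0,0,1],[0,0,0.003,0,0,0,1],[0,0,0.003,0,0,0,1],[0,0,0.003,0,0,0,1],[0,0,0.003,0,0,0,1]]'
```

```text
time: 25.9
ee_pos: [0.5994, 0.1223, 0.1344]
tcp_rot: [3.14, -0.001, 1.571]
ft_force: [0.1, -0.2, -0.7]
grip_width: 0.0127
gripper_force: 24.4
time: 26.9
ee_pos: [0.5991, 0.1222, 0.1315]
tcp_rot: [3.141, -0.0, 1.571]
ft_force: [0.1, 0.4, -0.3]
grip_width: 0.0127
gripper_force: 24.4
```

```bash
python3 -m creep '[[0,0,0.0006,0,0,0,1],[0,0,0.0006,0,0,0,1],[0,0,0.0012,0,0,0,1],[0,0,0.0012,0,0,0,1],[0,0,0.0012,0,0,0,1],[0,0,0.0012,0,0,0,1],[0,0,0.0012,0,0,0,1],[0,0,0.0012,0,0,0,1]]'
```

```text
time: 27.9
ee_pos: [0.5992, 0.1222, 0.1308]
tcp_rot: [3.141, -0.0, 1.571]
ft_force: [-1.6, -0.9, 5.3]
grip_width: 0.0128
gripper_force: 24.8
```

Contact at +5.3 N. Release the knob, lift straight up, then step away and check.

```bash
python3 -m creep '[[0,0,0,0,0,0,0.6],[0,0,0,0,0,0,0.5],[0,0,0,0,0,0,0.4],[0,0,0,0,0,0,0.2],[0,0,0,0,0,0,0.1],[0,0,0,0,0,0,0.1],[0,0,-0.005,0,0,0,0.1],[0,0,-0.01,0,0,0,0.1]]' 20
python3 -m creep '[[0,0,-0.03,0,0,0,0.1],[0,0,-0.07,0,0,0,0.1],[0,0,-0.12,0,0,0,0.1],[-0.05,0,-0.15,0,0,0,0.1],[-0.11,0,-0.16,0,0,0,0.1],[-0.17,0,-0.16,0,0,0,0.1],[-0.22,0,-0.16,0,0,0,0.1],[-0.25,0,-0.16,0,0,0,0.1]]'
python3 - <<'E'
from h import *
a=[]
for n in("scene","top"):
    s=snapshot(n);P=cloud(s)
    m=(np.hypot(P[...,0]-.6,P[...,1]-.12)<.045)&(P[...,2]>.1)&(P[...,2]<.16);Q=P[m]
    r=lambda a,b:(lambda k:(len(k),np.round((k.max(0)+k.min(0))/2,4),np.round(np.ptp(k,axis=0),3)))(Q[(Q[:,2]>a)&(Q[:,2]<b)])
    print(n,"knob",r(.138,.16),"disc",r(.1245,.131),"cup",r(.118,.1235))
    u,v=proj(s,[.6,.12,.1]).astype(int);p=np.pad(s["img"],((100,100),(100,100),(0,0)))[v+20:v+180,u+10:u+190];a.append(cv2.resize(p,None,fx=2.2,fy=2.2,interpolation=2))
cv2.imwrite("pics/final.png",np.hstack(a)[:,:,::-1])
E
```

```text
time: 28.9
ee_pos: [0.5992, 0.1222, 0.139]
tcp_rot: [3.141, -0.0, 1.571]
ft_force: [0.5, 0.6, -0.6]
grip_width: 0.0384
gripper_force: 0.0
time: 29.9
ee_pos: [0.5988, -0.0806, 0.2669]
tcp_rot: [3.141, 0.0, 1.569]
ft_force: [0.3, 0.5, 0.9]
grip_width: 0.0383
gripper_force: 0.0
scene knob (24, array([0.6003, 0.1187, 0.1431]), array([0.013, 0.013, 0.009])) disc (87, array([0.5999, 0.1205, 0.1278]), array([0.039, 0.041, 0.006])) cup (102, array([0.6011, 0.1165, 0.1209]), array([0.057, 0.054, 0.005]))
top knob (38, array([0.5975, 0.1216, 0.1445]), array([0.014, 0.012, 0.013])) disc (197, array([0.5967, 0.1218, 0.1275]), array([0.051, 0.043, 0.006])) cup (216, array([0.5985, 0.1203, 0.1208]), array([0.056, 0.057, 0.005]))
```

View pics/final.png

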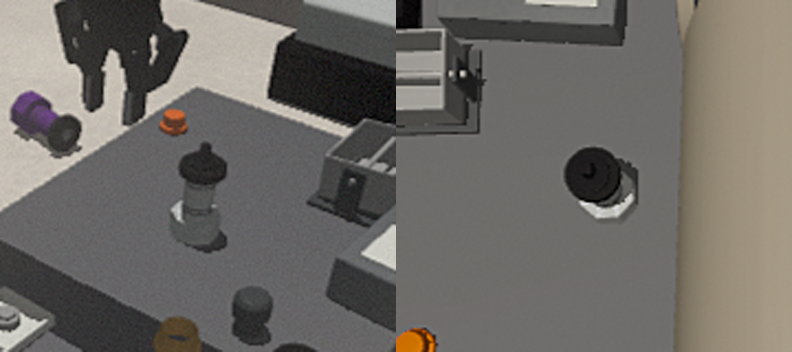

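The eyepiece stands upright with the cap flat and knob up on its eyecup, at about (203,165) left and (593,175) right. The cap is centred within about 2–4 mm, and the gripper is clear of everything.

```bash
python3 -c "from plant import finish_job; print(finish_job())"
```

```text
the job is handed in; nothing more can be done
None
```

The silver eyepiece is standing upright on its foot and the small dust cap lies flat, knob up, over its lens, centred to about 2–4 mm in my last camera check. I handed the job in at about 30 s of the 61 s allowed; the hand-in call returned no verdict.

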